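# Clamp the pounding stone in its bench block

## Robot

A 6-joint arm with a two-finger parallel gripper is mounted at the origin on the work surface. World frame = base frame: x ahead of the robot, y to its left, z up, the work surface at z = 0. Lengths are in m, angles in rad, forces in N, time in s.
With the tool pointing down it reaches from about 0.3 to 0.775 m from the base axis. Payload 14.6 kg.
Tool frame: the origin (TCP) lies at the very end of the fingers, on their centre line; the grasp point (between the pads) lies 19 mm behind it; z points along the fingers, y is the line along which they close (so a half turn about z gives the same grasp; the last joint's range is limited). The gripper opens to 94 mm and grips with 3 to 60 N. Pads are 16 mm wide; open, the fingers measure 119 mm over their backs; the gripper's body (75 mm by 177 mm) begins 78 mm behind the grasp point.
Start: joints at [1.045, 0.3, 1.521, -0, 1.321, -0.067], TCP at [0.244, 0.493, 0.205] pointing down, gripper open.
Joint ranges: [-3.03, 3.03], [-0.79, 2.21], [0.23, 2.52], [-1.04, 4.18], [0, 3.07], [-2.55, 2.55]. Speed limits (rad/s): [2.22, 2.22, 2.57, 3.14, 3.14, 3.14].

## Interface

Orientations are given as a rotation vector (axis times angle).
In Python, from cell import manip gives the robot as it stands.
- The arm moves only by the tool send_rows, never from a script. Its argument "targets" is a list of rows, each a list of 4 numbers: the shift along the tool's x, y, z in mm, then the turn about the tool's z in rad. A call has 1 to 20 rows; each row shifts and turns the commanded pose from where the row before left it, along the tool's axes as they then stand; what a row does not reach is not made up. A row lasts 1/8 s, in which the tool goes at most 62.5 mm and 10.7 degrees, less where a joint would pass 70% of its speed; a pose out of reach is approached as far as the arm can. A call is refused whole if a number of a shift passes 62.5 or a number of a turn 0.188, either way. A call with a gripper value outside its range is refused whole. "claw" is the opening, from 0 (shut) to 1 (fully open), set as the call begins (left out, the last holds). The fingers move at their own pace and stop on an object; "newtons" is the grip in N (left out, the last holds). Time passes only in rows, so rows that do not move let the fingers close. It gives the time, the measured TCP pose, the force, the opening and the grip force at its end, in the units of the state.
- manip.get_obs(): the state, without advancing time (a new reading comes with each control period).
- manip.camera(name): name is "scene" or "side" or "wrist"; returns (picture, depth): 384x512x3 uint8, red, green, blue; 384x512 float32, m along the optical axis (not along the pixel's ray), 0 where there is no reading.
- manip.camera_model(name): a dict with "fx", "fy", "cx", "cy" (pixels), "k1" (the pictures are not rectified: a ray, as slopes to the right and down, at radius r is drawn at 1 + k1 r^2 times it, then the intrinsics apply), "world_from_camera" (4x4, takes a point from camera to world coordinates); the wrist camera has in their place "T_tool_cam" (4x4, takes a point from camera to tool coordinates, whose origin is the TCP and whose axes are the flange's). Camera axes: x right, y up, looking along -z (the intrinsics and any distortion apply to the point x, -y, -z); pixel columns grow to the right and rows downward; lengths in m; the calibration is good to about 2 mm. A picture is of the moment at which its call begins: read the wrist's pose just before it. camera_model takes no time and is no camera call.
- manip.sign_off(): hands the job in; it is judged then, once.
The state is a dict: "t": time; "joint_positions": joint angles; "joint_vel": joint speeds; "effort": joint torques, N m; "tool_pos": TCP position; "ee_rot": TCP orientation; "contact_force": force on the tool from outside, world axes, zero at the start; "torque": the same for the moment, N m; "opening": opening from 0.0 (shut) to 1.0 (fully open); "grasp_force": force on a finger pad.
Only numpy, scipy, OpenCV 4.12 (cv2) and the standard library are available. Lean on these libraries where they do the work, as an engineer would, in place of code of your own. Each camera call takes 0.05 s, during which the arm holds its last target. There are 200 camera calls.

## Task

Lay the loose dark stone bar lengthwise on the wooden clamp block between its low rails, pushed right up against the steel end stop, then swing the heavy red-gripped lever over and lower its rubber pad onto the stone without letting it slam. Lean down on the red grip with about 30 N for half a second to bed the stone, then let go with the lever resting shut. Set the stone down gently and leave the other things on the bench where they are.

Things in the scene. Friction and masses are not known exactly. Their poses are not given: they have to be found in the camera images.
- stone: dark grey basalt bar, 56 (x) by 150 (y) by 34 (z) mm, about 0.7 kg, lying flat and loose on the bench; origin at the centre of its underside, y along its length (either end may lead)
- clamp: fixed clamp block: wooden board 20 mm thick, x +-60, y -100 to +150 mm; origin on its underside, z up. On it two rails 8 mm high along y (inner faces x = +-33, y -70 to +60) and a steel end stop (face at y = +75, 76 wide, top 54 mm above the bench). Behind it two green hinge cheeks (y 85 to 129, x +-25, up to z = 98)
- seat (a point): point on top of the base board (20 mm above the clamp's origin) where the centre of the stone's underside lies when it touches the end stop midway between the rails; axes as the clamp's, +y towards the stop
- hinge (a point): hinge axis of the lever, 105 mm in y and 78 mm in z from the clamp's origin; the axis runs along the clamp's x
- lever (a joint): lever angle (rad), -0.12 to 2.2: 0 = shut, lever lying over the stone along the clamp's -y, pad touching the stone; grows as it swings up (1.57 upright) and over, away from the bed, to 2.2 fully open. It starts standing open near upright, held by hinge friction. The lever weighs 0.6 kg, most of it in the end weight: let go part-way down it falls shut, and its weight keeps it shut
- grip (a point): centre of the lever's red grip, a bar 22 by 22 mm and 70 mm long along the lever (the point's y); 170 mm from the hinge along the lever and 17 mm above the lever's line when shut, then 95 mm above the bench. Its z points up when shut.
- pad: black rubber pad, 26 mm across, under the lever 65 mm from the hinge; origin at the centre of its pressing face; when shut it stands on the stone
- cup: white ceramic cup, 72 mm across, 80 mm tall, upright; origin under its centre; leave alone
- jar: amber jar with yellow lid, 72 mm across, 100 mm tall, upright; origin under its centre; leave alone
- dish: terracotta dish, 90 mm across, 35 mm tall; origin under its centre; leave alone
- hammer: hammer with dark wooden handle and iron head, 260 mm long, lying; leave alone
- spoon: spoon with light wooden handle and metal bowl, 200 mm long, lying; leave alone
- weight (a point): centre of the dark iron weight at the lever's outer end, a cylinder 38 mm across and 50 mm long, its axis along the hinge axis; 222 mm from the hinge along the lever and, when shut, 17 mm above the lever's line (95 mm above the bench). Can be pinched by its flat ends, and turns between the fingers
Mind the look-alikes: they are no part of the job. Of the things that look like the stone, the middle-sized one is meant.

How it is judged:
By the outcome, as a careful person would: the job done as asked, in the order asked, and still so for the second after the job is handed in, with the robot touching nothing.
It also fails if it takes over 61 s, if anything falls off the work surface, if the arm or the gripper's body presses on something with over 40 N, if the wrist force passes 120 N, or if a joint passes its speed limit or range.

## Working session

There is one attempt and no reset: what is moved stays moved. The work goes in short steps, Python scripts to look and compute and a tool call to move; the robot and the scene stay as the last step left them, time stands still between calls to the robot, and variables do not carry over. Pictures are saved under pics/ and viewed, at most 10 in all, crops included, and the job is handed in when it is done.

Besides the shell and the picture viewer there is one more tool, called after ">>>" as name(argument=value, ...), one argument or row to a line, values as JSON. send_rows: Moves the arm, as the interface text tells. Its arguments: {"type":"object","properties":{"targets":{"type":"array","items":{"type":"array","items":{"type":"number"}}},"claw":{"type":"number"},"newtons":{"type":"number"}},"required":["targets"]}

```bash
mkdir -p pics
cat > h.py <<'E'
import numpy as np, cv2
from cell import manip
from scipy.spatial.transform import Rotation as R
def snap(name,fn):
    o=manip.get_obs(); p,d=manip.camera(name); m=manip.camera_model(name)
    if name=="wrist":
        T=np.eye(4);T[:3,:3]=R.from_rotvec(o["ee_rot"]).as_matrix();T[:3,3]=o["tool_pos"];W=T@np.array(m["T_tool_cam"])
    else: W=np.array(m["world_from_camera"])
    np.savez("pics/"+fn,p=p,d=d,W=W,K=np.array([m["fx"],m["fy"],m["cx"],m["cy"],m["k1"]]))
    cv2.imwrite("pics/"+fn+".png",p[:,:,::-1]); return p
def cloud(fn):
    z=np.load("pics/"+fn+".npz");d=z["d"];fx,fy,cx,cy,k1=z["K"];h,w=d.shape
    v,u=np.mgrid[:h,:w].astype(float)
    n=cv2.undistortPoints(np.stack([u.ravel(),v.ravel()],1)[:,None],np.array([[fx,0,cx],[0,fy,cy],[0,0,1]]),np.array([k1,0,0,0.]))[:,0].reshape(h,w,2)
    P=np.stack([n[...,0]*d,-n[...,1]*d,-d],-1)
    P=P@z["W"][:3,:3].T+z["W"][:3,3]; P[d==0]=np.nan
    return P,z["p"]
E
python3 - <<'E'
from h import *
a=snap("scene","s0");b=snap("side","d0")
o=manip.get_obs();print(o["t"],o["ee_rot"],o["opening"])
E
```

```text
0.1 [-7.14268954e-01 -3.05904898e+00  1.55661350e-03] 0.994801472123247
```

View pics/s0.png

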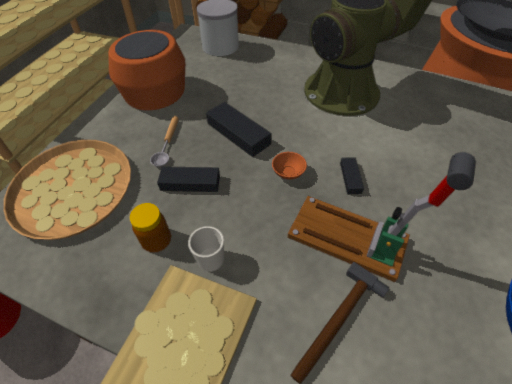

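View pics/d0.png

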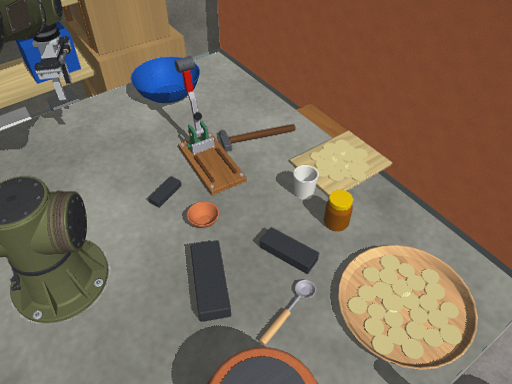

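The pictures show three dark bars. In the scene view the large one is at (238,128), the middle-sized at (190,180) and the small at (352,176). In the side view the middle one is at (288,250). The clamp is at (350,235) in the scene view, with the lever standing up and its weight at (461,170).

```bash
python3 - <<'E'
from h import *
out={}
for fn,(u0,v0,u1,v1) in (("s0",(150,160,228,200)),("d0",(250,220,325,278))):
    P,p=cloud(fn); m=np.zeros(p.shape[:2],bool); m[v0:v1,u0:u1]=1
    z=P[...,2]; dark=p.max(2)<75
    q=P[m&dark&(abs(z-.034)<.006)]
    r=cv2.minAreaRect((q[:,:2]*1000).astype(np.float32)); print(fn,"stone",len(q),r,q[:,2].mean(),np.round(cv2.boxPoints(r)))
for fn,(u0,v0,u1,v1) in (("s0",(280,190,415,285)),("d0",(170,125,255,200))):
    P,p=cloud(fn); m=np.zeros(p.shape[:2],bool); m[v0:v1,u0:u1]=1
    z=P[...,2]; c=p.astype(int); br=(c[...,0]-c[...,2]>35)
    M=(m&br&(z>.012)&(z<.034)).astype(np.uint8)
    n,l,s,_=cv2.connectedComponentsWithStats(M);k=1+s[1:,4].argmax()
    q=P[l==k]
    r=cv2.minAreaRect((q[:,:2]*1000).astype(np.float32)); print(fn,"clamp",len(q),r,np.round(cv2.boxPoints(r)))
for fn,(u0,v0,u1,v1) in (("s0",(380,140,490,270)),("d0",(170,50,215,150))):
    P,p=cloud(fn); m=np.zeros(p.shape[:2],bool); m[v0:v1,u0:u1]=1
    c=p.astype(int); z=P[...,2]
    for nm,mm in (("red",(c[...,0]>120)&(c[...,1]<60)&(c[...,2]<70)),("green",(c[...,1]-c[...,0]>30)&(c[...,1]-c[...,2]>15)),("wt",(c.max(2)<95)&(z>.22)&(z<.36))):
        q=P[m&mm&(z>.03)]; print(fn,nm,len(q),np.round(np.nanmedian(q,0),4),np.round(np.nanpercentile(q,2,axis=0),3),np.round(np.nanpercentile(q,98,axis=0),3))
for fn in("s0","d0"):
    z=np.load("pics/%s.npz"%fn);print(fn,z["W"][:3,3],-z["W"][:3,2])
P,p=cloud("s0")
for n,(u,v) in dict(cup=(207,235),jar=(147,215),dish=(290,160),big=(238,125),small=(352,172),hamhead=(368,280),bowl=(160,158)).items(): print(n,np.round(P[v,u],3))
E
python3 -c "
import cv2
a=cv2.imread('pics/s0.png')[145:300,280:490];cv2.imwrite('pics/c1.png',cv2.resize(a,None,fx=3.8,fy=3.8,interpolation=2))"
```

```text
s0 stone 1061 ((526.3363037109375, -276.0481262207031), (58.060203552246094, 149.13087463378906), 19.42450714111328) 0.03369075535210477 [[ 474. -215.]
 [ 524. -356.]
 [ 579. -337.]
 [ 529. -196.]]
d0 stone 1036 ((524.8324584960938, -274.996826171875), (56.06169128417969, 149.25115966796875), 19.2854061126709) 0.03577000900804118 [[ 474. -214.]
 [ 523. -355.]
 [ 576. -336.]
 [ 527. -195.]]
s0 clamp 4071 ((540.4774169921875, 137.00975036621094), (249.6725311279297, 122.16360473632812), 84.47198486328125) [[468.  19.]
 [589.   7.]
 [613. 255.]
 [492. 267.]]
d0 clamp 1680 ((540.1522827148438, 138.3198699951172), (255.53530883789062, 121.18392944335938), 84.85535430908203) [[468.  17.]
 [589.   6.]
 [612. 260.]
 [491. 271.]]
s0 red 95 [0.5551 0.2463 0.2452] [0.546 0.242 0.219] [0.56  0.25  0.271]
s0 green 217 [0.5691 0.2125 0.096 ] [0.526 0.196 0.037] [0.574 0.239 0.1  ]
s0 wt 1101 [0.5629 0.2593 0.3043] [0.531 0.245 0.226] [0.578 0.279 0.314]
d0 red 133 [0.5495 0.2496 0.2508] [0.54  0.243 0.219] [0.559 0.256 0.282]
d0 green 111 [0.5336 0.2024 0.0941] [0.521 0.195 0.057] [0.57  0.237 0.102]
d0 wt 142 [0.5403 0.2541 0.2959] [0.525 0.245 0.234] [0.574 0.272 0.317]
s0 [0.98893075 0.10526309 0.68603244] [-0.57778071 -0.23738439 -0.78090851]
d0 [ 0.0798036  -0.75733098  0.93618297] [ 0.38979479  0.5716606  -0.72198627]
cup [ 0.676 -0.143  0.055]
jar [ 0.701 -0.263  0.1  ]
dish [ 0.369 -0.058  0.015]
big [ 0.321 -0.228  0.045]
small [0.36  0.105 0.024]
hamhead [0.639 0.198 0.026]
bowl [ 0.48  -0.394  0.005]
```

View pics/c1.png

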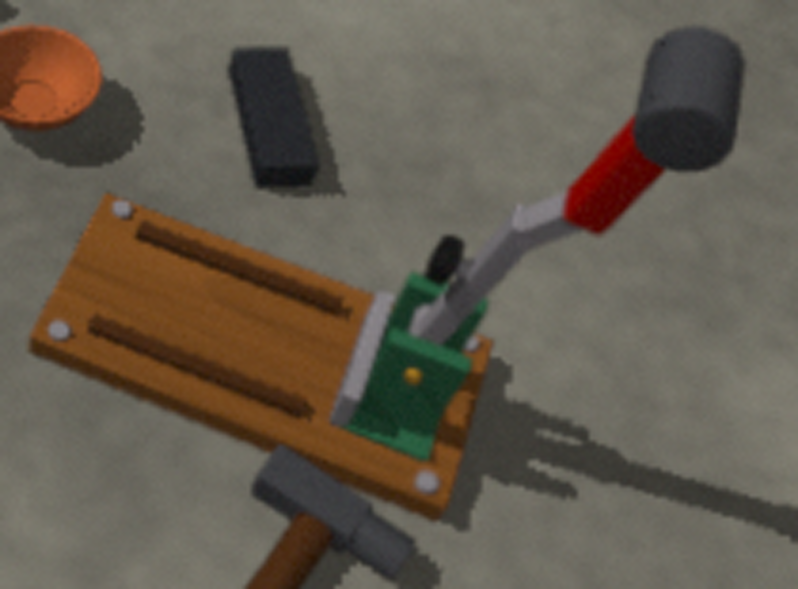

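The crop shows the clamp with its stop and lever at the +y (world) end, and the hammer head close to the board's outer edge. Both cameras agree on the poses to about 1.5 mm, so I move over the stone now.

>>> send_rows(
  targets=[
    [0,0,0,0.155],
    [0,0,0,0.155],
    [0,0,0,0.155],
    [0,0,0,0.154],
    [0,0,0,0.154],
    [-59,0,0,0],
    [-59,0,0,0],
    [-59,0,0,0],
    [-59,0,0,0],
    [-59,0,0,0],
    [-59,0,0,0],
    [-59,0,0,0],
    [-59,0,0,0],
    [-59,0,0,0],
    [-59,5,0,0],
    [-59,5,0,0],
    [-59,0,0,0],
    [-60,0,0,0],
    [-60,0,0,0],
    [0,0,0,0],
  ],
  claw=1,
)

```text
t: 2.6
tool_pos: [0.5282, -0.2873, 0.2037]
ee_rot: [-1.818, -2.56, 0.001]
contact_force: [-0.9, 0.8, -0.1]
opening: 1.002
grasp_force: 0.0
```

Run:
```python
from h import *
o=manip.get_obs();print(o["t"],o["tool_pos"],R.from_rotvec(o["ee_rot"]).as_matrix().round(3).tolist(),o["joint_positions"],o["contact_force"])
snap("wrist","w1");P,p=cloud("w1")
z=P[...,2];q=P[(p.max(2)<90)&(abs(z-.034)<.006)&(abs(P[...,0]-.526)<.1)&(abs(P[...,1]+.276)<.1)]
print(len(q),cv2.minAreaRect((q[:,:2]*1000).astype(np.float32)),np.median(q[:,2]))
```

```text
2.6 [ 0.52817695 -0.28734012  0.20367   ] [[-0.329, 0.944, -0.002], [0.944, 0.329, 0.001], [0.002, -0.002, -1.0]] [-5.59029475e-01  4.17602745e-01  1.36635087e+00 -2.74128831e-04
  1.35983887e+00 -8.94687760e-01] [-0.9309047   0.76453309 -0.09078529]
5041 ((526.7058715820312, -274.514892578125), (54.99864959716797, 147.7474822998047), 19.6448974609375) 0.034916673628904105
```

View pics/w1.png

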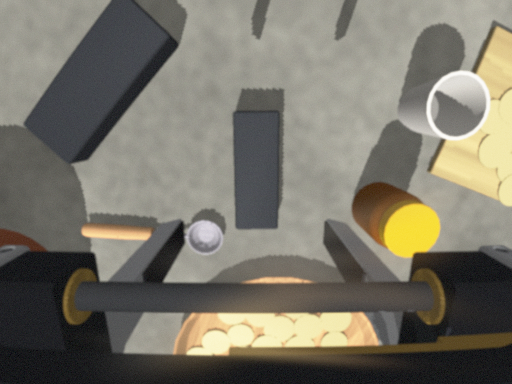

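The wrist view shows the middle-sized stone centred at (257,170), its long axis aligned with the tool and its sides clear. Next I descend and grip it.

>>> send_rows(
  targets=[
    [0,1,50,0],
    [0,0,50,0],
    [0,0,40,0],
    [0,0,30,0],
    [0,0,15,0],
    [0,0,6,0],
    [0,0,0,0],
    [0,0,0,0],
  ],
)

```text
t: 3.65
tool_pos: [0.5298, -0.2843, 0.0155]
ee_rot: [1.814, 2.563, 0.0]
contact_force: [-0.6, -0.1, 0.2]
opening: 0.999
grasp_force: 0.0
```

>>> send_rows(
  targets=[
    [0,0,0,0],
    [0,0,0,0],
    [0,0,0,0],
    [0,0,0,0],
    [0,0,0,0],
    [0,0,0,0],
    [0,0,0,0],
    [0,0,0,0],
  ],
  claw=0.4,
  newtons=40,
)

```text
t: 4.65
tool_pos: [0.5294, -0.2841, 0.0145]
ee_rot: [1.815, 2.564, 0.0]
contact_force: [1.2, 0.5, 0.3]
opening: 0.59
grasp_force: 40.0
```

>>> send_rows(
  targets=[
    [0,0,-5,0],
    [0,0,-15,0],
    [0,0,-30,0],
    [0,0,-40,0],
    [0,0,-30,0],
    [0,0,-10,0],
    [0,0,0,0.08],
    [0,0,0,0.12],
    [0,0,0,0.12],
    [0,0,0,0.08],
    [0,0,0,0.033],
    [0,0,0,0],
  ],
)

```text
t: 6.15
tool_pos: [0.5291, -0.284, 0.144]
ee_rot: [-2.322, -2.115, 0.0]
contact_force: [0.2, -0.2, -6.9]
opening: 0.592
grasp_force: 40.0
```

Run:
```python
from h import *
o=manip.get_obs();M=R.from_rotvec(o["ee_rot"]).as_matrix();print(o["tool_pos"],M.round(3).tolist(),o["contact_force"],o["torque"],o["opening"])
print(np.round(manip.camera_model("wrist")["T_tool_cam"],3))
d=np.array([.5357,.0882,o["tool_pos"][2]])-o["tool_pos"];print(M.T@d*1000, np.degrees(np.arctan2(M[1,1],M[0,1])))
```

```text
[ 0.52907031 -0.28400964  0.14399184] [[0.093, 0.996, -0.001], [0.996, -0.093, 0.0], [0.0, -0.001, -1.0]] [ 0.19799758 -0.16656279 -6.91905457] [-0.1149339   0.06942573  0.038786  ] 0.5922069655007125
[[ 0.     0.97   0.243  0.069]
 [ 1.    -0.    -0.     0.   ]
 [-0.     0.243 -0.97  -0.18 ]
 [ 0.     0.     0.     1.   ]]
[ 3.71214156e+02 -2.80000254e+01  1.44830394e-01] -5.333979577281633
```

>>> send_rows(
  targets=[
    [10,-2,0,0],
    [30,-4,0,0],
    [50,-4,0,0],
    [55,-4,0,0],
    [55,-4,0,0],
    [55,-4,0,0],
    [50,-4,0,0],
    [36,-2,0,0],
    [20,0,0,0],
    [10,0,0,0],
    [0,0,0,0],
    [0,0,0,0],
  ],
)

```text
t: 7.65
tool_pos: [0.5363, 0.0869, 0.1444]
ee_rot: [2.324, 2.114, -0.0]
contact_force: [0.3, -0.1, -7.3]
opening: 0.591
grasp_force: 40.0
```

Run:
```python
from h import *
o=manip.get_obs();print(o["t"],o["tool_pos"],o["contact_force"])
snap("wrist","w2");snap("scene","s2");P,p=cloud("w2")
c=p.astype(int);z=P[...,2]
q=P[(c[...,0]-c[...,2]>35)&(z>.012)&(z<.024)]
O=np.array([.538,.1128]);ang=np.radians(-5.37);X=np.array([np.cos(ang),np.sin(ang)]);Y=np.array([-X[1],X[0]])
loc=(q[:,:2]-O)*1000@np.array([X,Y]).T; print(len(q),np.percentile(loc,[.5,99.5],axis=0))
for y0 in range(-60,60,20):
    s=loc[abs(loc[:,1]-y0)<10]; print(y0,len(s),s[:,0].min(),s[:,0].max()) if len(s) else 0
# rails
q=P[(c[...,0]-c[...,2]>15)&(z>.0255)&(z<.034)];loc=(q[:,:2]-O)*1000@np.array([X,Y]).T
for sg in(-1,1):
    s=loc[(loc[:,0]*sg>25)&(abs(loc[:,0])<48)]
    if len(s)>20: print("rail",sg,len(s),np.percentile(s,[3,97],axis=0).round(1),np.polyfit(s[:,1],s[:,0],1))
# stop
q=P[(z>.050)&(z<.058)];loc=(q[:,:2]-O)*1000@np.array([X,Y]).T
s=loc[(abs(loc[:,0])<50)&(loc[:,1]>65)&(loc[:,1]<100)]
if len(s): print("stop",len(s),np.percentile(s,[2,98],axis=0).round(1))
a=cv2.imread("pics/s2.png")[100:300,250:500];cv2.imwrite("pics/c2.png",np.hstack([cv2.resize(a,(400,320)),cv2.resize(cv2.imread("pics/w2.png"),(400,320))]))
```

```text
7.65 [0.53627758 0.08693853 0.14440032] [ 0.30074104 -0.05153985 -7.28772145]
8711 [[ -58.55874769 -220.06358147]
 [ 319.01573204  149.00621165]]
-60 116 -58.669881344837265 61.12038221400555
-40 237 -59.14269878511955 60.71575188911478
-20 240 -59.262076015442666 61.13694492793378
0 251 -59.15404656127863 61.12951361006411
20 266 -59.48808958521596 61.145150365837765
40 623 -59.04886707167805 292.0827537239376
rail 1 25 [[ 26.8  75. ]
 [ 38.9 127.1]] [ 0.10768895 24.75436273]
stop 1084 [[-34.8  75.1]
 [ 37.4  85.3]]
```

View pics/c2.png

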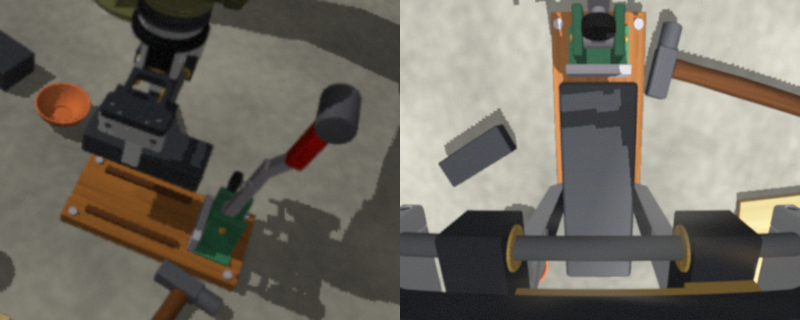

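The left panel shows the stone held over the board with the lever still upright. In the wrist view (right panel) the stone is centred between the board edges, a little short of the stop at (597,70). I lower it now.

>>> send_rows(
  targets=[
    [0,0,15,0],
    [0,0,30,0],
    [0,0,30,0],
    [0,0,20,0],
    [0,0,8,0],
    [0,0,3,0],
    [0,0,1,0],
    [0,0,0,0],
    [0,0,0,0],
  ],
)

```text
t: 8.88
tool_pos: [0.5365, 0.0879, 0.0379]
ee_rot: [2.323, 2.114, 0.001]
contact_force: [0.2, -0.5, -6.8]
opening: 0.593
grasp_force: 40.0
```

>>> send_rows(
  targets=[
    [0,0,0.5,0],
    [0,0,0.5,0],
    [0,0,0.5,0],
    [0,0,0.5,0],
    [0,0,0,0],
  ],
)

```text
t: 9.5
tool_pos: [0.5362, 0.0879, 0.0354]
ee_rot: [-2.323, -2.115, 0.0]
contact_force: [-0.2, -0.6, -7.1]
opening: 0.59
grasp_force: 40.0
```

>>> send_rows(
  targets=[
    [0,0,0.5,0],
    [0,0,0.5,0],
    [0,0,0,0],
  ],
)

```text
t: 9.88
tool_pos: [0.5363, 0.0879, 0.0345]
ee_rot: [2.323, 2.115, 0.0]
contact_force: [0.5, 0.3, -6.3]
opening: 0.593
grasp_force: 40.0
```

>>> send_rows(
  targets=[
    [0,0,0.5,0],
    [0,0,0.5,0],
    [0,0,0,0],
  ],
)

```text
t: 10.25
tool_pos: [0.5363, 0.0879, 0.0344]
ee_rot: [2.323, 2.115, 0.0]
contact_force: [-7.6, -1.0, 9.6]
opening: 0.592
grasp_force: 40.0
```

>>> send_rows(
  targets=[
    [0,0,-0.5,0],
    [3,0,0,0],
    [4,0,0,0],
    [3,0,0,0],
    [1,0,0,0],
    [0,0,0,0],
  ],
)

```text
t: 11.0
tool_pos: [0.5379, 0.0986, 0.0345]
ee_rot: [2.322, 2.114, 0.001]
contact_force: [0.6, -4.7, 3.5]
opening: 0.591
grasp_force: 40.0
```

>>> send_rows(
  targets=[
    [1,0,0,0],
    [1,0,0,0],
    [0,0,0,0],
  ],
)

```text
t: 11.38
tool_pos: [0.538, 0.1005, 0.0345]
ee_rot: [2.322, 2.114, 0.001]
contact_force: [-0.6, -6.2, 4.8]
opening: 0.594
grasp_force: 40.0
```

>>> send_rows(
  targets=[
    [0.7,0,0,0],
    [0.7,0,0,0],
    [0,0,0,0],
  ],
)

```text
t: 11.75
tool_pos: [0.5381, 0.1019, 0.0344]
ee_rot: [2.322, 2.114, 0.001]
contact_force: [-0.1, -5.8, 6.1]
opening: 0.595
grasp_force: 40.0
```

>>> send_rows(
  targets=[
    [0.6,0,0,0],
    [0,0,0,0],
  ],
)

```text
t: 12.0
tool_pos: [0.5382, 0.1025, 0.0345]
ee_rot: [2.322, 2.114, 0.001]
contact_force: [-0.4, -6.7, 5.5]
opening: 0.592
grasp_force: 40.0
```

>>> send_rows(
  targets=[
    [0.6,0,0,0],
    [0.4,0,0,0],
    [0,0,0,0],
  ],
)

```text
t: 12.38
tool_pos: [0.5383, 0.1034, 0.0345]
ee_rot: [2.323, 2.114, 0.001]
contact_force: [-0.7, -5.9, 5.3]
opening: 0.59
grasp_force: 40.0
```

>>> send_rows(
  targets=[
    [0.5,0,0,0],
    [0,0,0,0],
  ],
)

```text
t: 12.62
tool_pos: [0.5383, 0.1039, 0.0345]
ee_rot: [2.322, 2.114, 0.001]
contact_force: [-0.7, -6.3, 4.9]
opening: 0.593
grasp_force: 40.0
```

>>> send_rows(
  targets=[
    [0.6,0,0,0],
    [0.5,0,0,0],
    [0,0,0,0],
  ],
)

```text
t: 13.0
tool_pos: [0.5384, 0.1047, 0.0345]
ee_rot: [2.322, 2.114, 0.0]
contact_force: [-0.6, -8.9, 5.5]
opening: 0.594
grasp_force: 40.0
```

>>> send_rows(
  targets=[
    [0.5,0,0,0],
    [0.3,0,0,0],
    [0,0,0,0],
  ],
)

```text
t: 13.38
tool_pos: [0.5384, 0.1047, 0.0345]
ee_rot: [2.322, 2.113, -0.001]
contact_force: [-2.0, -14.7, 6.2]
opening: 0.593
grasp_force: 40.0
```

The stone is against the stop. I release it, retreat straight up, and check.

>>> send_rows(
  targets=[
    [0,0,0,0],
    [0,0,0,0],
    [0,0,0,0],
    [0,0,0,0],
  ],
  claw=0.85,
)

```text
t: 13.88
tool_pos: [0.538, 0.1064, 0.0339]
ee_rot: [-2.323, -2.115, -0.0]
contact_force: [-0.7, -0.3, 0.1]
opening: 0.852
grasp_force: 0.0
```

>>> send_rows(
  targets=[
    [0,0,-10,0],
    [0,0,-25,0],
    [0,0,-35,0],
    [-20,0,-40,0],
    [-30,0,-30,0],
    [-30,0,-20,0],
    [-20,0,0,0],
    [0,0,0,0],
    [0,0,0,0],
  ],
)

```text
t: 15.0
tool_pos: [0.5285, 0.0072, 0.1941]
ee_rot: [-2.323, -2.115, -0.0]
contact_force: [0.1, 0.5, 0.2]
opening: 0.85
grasp_force: 0.0
```

Run:
```python
from h import *
o=manip.get_obs();print(o["t"],o["tool_pos"],o["contact_force"],o["joint_positions"])
snap("wrist","w3");snap("side","d3");snap("scene","s3")
O=np.array([.538,.1128]);ang=np.radians(-5.37);X=np.array([np.cos(ang),np.sin(ang)]);Y=np.array([-X[1],X[0]])
for f in("w3","s3"):
    P,p=cloud(f);c=p.astype(int);z=P[...,2]
    L=np.dstack([(P[...,:2]-O)*1000@np.array([X,Y]).T,z*1000])
    m=(c.max(2)<90)&(abs(z-.054)<.006)&(abs(L[...,0])<45)&(L[...,1]<74)&(L[...,1]>-100)
    print(f,m.sum(),cv2.minAreaRect(L[m][:,:2].astype(np.float32)),np.median(z[m]))
    m=(z>.050)&(z<.058)&(abs(L[...,0])<50)&(L[...,1]>72)&(L[...,1]<90)&(c.min(2)>100);s=L[m]
    if len(s):print("stop",np.percentile(s,[2,98],axis=0).round(1))
for f in("s3","d3","w3"):
    P,p=cloud(f);c=p.astype(int);z=P[...,2];L=np.dstack([(P[...,:2]-O)*1000@np.array([X,Y]).T,z*1000])
    box=(abs(L[...,0])<45)&(L[...,1]>20)&(L[...,1]<240)
    for n,mm in(("red",(c[...,0]>100)&(c[...,1]<50)&(c[...,2]<60)&(z>.17)),("wt",(c.max(2)-c.min(2)<25)&(c.max(2)<110)&(z>.265)&(z<.36))):
        q=L[box&mm]
        if len(q)>5: print(f,n,len(q),np.percentile(q,[2,50,98],axis=0).round(1).tolist())
```

```text
15.0 [0.52854573 0.00719934 0.19408177] [0.08047609 0.45660732 0.2243479 ] [-5.57287751e-02  2.61930732e-01  1.59661004e+00  1.08366346e-04
  1.28310851e+00  3.80619488e-02]
w3 7244 ((1.0351715087890625, 0.6310272216796875), (146.55259704589844, 56.132137298583984), 89.95047760009766) 0.05483456219059532
stop [[-35.7  74.7  51.5]
 [ 37.5  84.2  56.4]]
s3 1519 ((0.8712291717529297, -0.6670303344726562), (149.12960815429688, 58.121368408203125), 89.64979553222656) 0.05318523261970298
stop [[-36.4  75.3  51.3]
 [ 37.1  84.3  56.7]]
s3 red 81 [[3.8, 130.4, 216.3], [9.4, 135.6, 237.7], [11.3, 140.7, 270.3]]
s3 wt 907 [[-21.2, 133.5, 281.5], [15.9, 149.1, 307.0], [25.9, 167.9, 314.3]]
d3 red 108 [[-11.5, 130.3, 219.2], [-2.6, 136.8, 247.1], [7.3, 142.1, 273.2]]
```

View pics/w3.png

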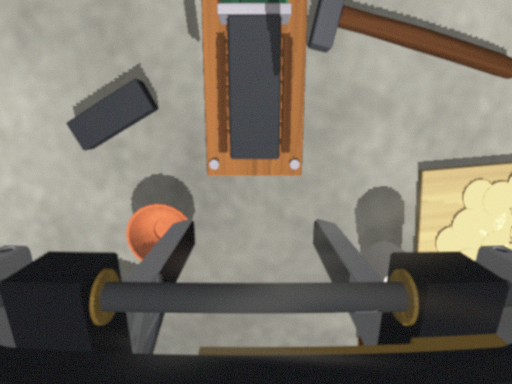

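The wrist view shows the stone bedded between the rails, its far end against the stop at (255,12). It measures square and centred to within 1 mm. Next I go above the lever's weight.

>>> send_rows(
  targets=[
    [0,0,-20,0],
    [0,0,-45,0],
    [0,0,-45,0],
    [10,0,-36,0],
    [40,0,-10,0],
    [50,0,0,0],
    [50,0,0,0],
    [50,0,0,0],
    [35,0,0,0],
    [15,0,0,0],
    [0,0,0,0],
    [0,0,0,0],
  ],
  claw=1,
)

```text
t: 16.65
tool_pos: [0.5522, 0.2545, 0.3501]
ee_rot: [2.324, 2.113, 0.0]
contact_force: [0.2, -0.4, 0.0]
opening: 0.997
grasp_force: 0.0
```

Run:
```python
from h import *
o=manip.get_obs();print(o["t"],o["tool_pos"],o["ee_rot"],o["contact_force"],o["joint_positions"])
O=np.array([.538,.1128]);ang=np.radians(-5.37);X=np.array([np.cos(ang),np.sin(ang)]);Y=np.array([-X[1],X[0]])
l=(o["tool_pos"][:2]-O)*1000;print("tcp local",X@l,Y@l)
snap("wrist","w4");P,p=cloud("w4");c=p.astype(int);z=P[...,2];L=np.dstack([(P[...,:2]-O)*1000@np.array([X,Y]).T,z*1000])
box=(abs(L[...,0])<40)&(L[...,1]>100)&(L[...,1]<200)
q=L[box&(z>.285)&(z<.33)&(c.max(2)-c.min(2)<30)];print(len(q),np.percentile(q,[1,50,99],axis=0).round(1).tolist())
# fit circle (y,z) r=19
from scipy.optimize import least_squares
q=q[abs(q[:,0])<20]
r=least_squares(lambda a:np.hypot(q[:,1]-a[0],q[:,2]-a[1])-19,[148,295],loss="soft_l1");print(r.x,np.abs(r.fun).mean())
```

```text
16.65 [0.55217045 0.25446377 0.35012803] [2.32417575e+00 2.11330629e+00 8.05414914e-05] [ 0.19783644 -0.4226605   0.03625514] [ 3.71706353e-01  3.80435007e-01  1.08655087e+00 -2.42712856e-04
  1.67445927e+00  4.66649920e-01]
tcp local 0.8503653909344769 142.36818857016763
2640 [[-23.0, 136.3, 299.1], [0.9, 156.4, 313.0], [24.8, 170.8, 316.2]]
[152.02114209 296.29567891] 0.426588947126634
```

View pics/w4.png

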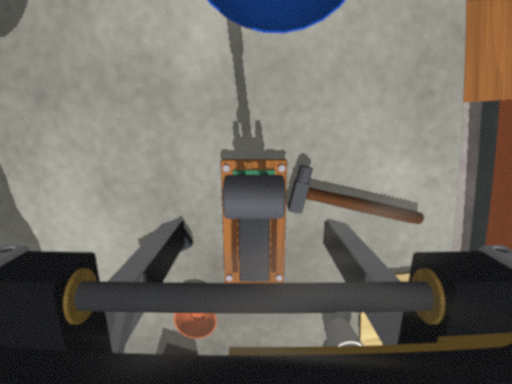

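The wrist view shows the weight at (254,197) below the open fingers; its fitted centre is y = 152, z = 296 mm in the clamp frame. I descend and pinch its flat ends.

>>> send_rows(
  targets=[
    [9.6,0,0,0],
    [0,0,15,0],
    [0,0,25,0],
    [0,0,20,0],
    [0,0,10,0],
    [0,0,3,0],
    [0,0,0,0],
    [0,0,0,0],
  ],
)

```text
t: 17.7
tool_pos: [0.5531, 0.2652, 0.2776]
ee_rot: [2.323, 2.114, 0.002]
contact_force: [-0.0, 0.3, 0.5]
opening: 1.0
grasp_force: 0.0
```

>>> send_rows(
  targets=[
    [0,0,0,0],
    [0,0,0,0],
    [0,0,0,0],
    [0,0,0,0],
    [0,0,0,0],
    [0,0,0,0],
    [0,0,0,0],
  ],
  claw=0.4,
  newtons=25,
)

```text
t: 18.58
tool_pos: [0.5531, 0.2651, 0.277]
ee_rot: [2.323, 2.114, 0.001]
contact_force: [4.5, 0.8, -0.2]
opening: 0.529
grasp_force: 25.0
```

Run:
```python
from h import *
o=manip.get_obs();O=np.array([.538,.1128]);ang=np.radians(-5.37);X=np.array([np.cos(ang),np.sin(ang)]);Y=np.array([-X[1],X[0]])
l=(o["tool_pos"][:2]-O)*1000;y,z=Y@l,o["tool_pos"][2]*1000+19
print(X@l,y,z,o["contact_force"],o["opening"])
a0=np.arctan2(z-78,105-y);print(a0,np.hypot(z-78,y-105))
r=222.65;s=np.linspace(0,1,41);s=s*s*(3-2*s)
a=a0+(.0764+0.03-a0)*s
p=np.c_[105-r*np.cos(a),78+r*np.sin(a)];p[0]=[y,z]
d=np.diff(p,axis=0);cum=np.round(p-p[0],1);dd=np.diff(cum,axis=0)
print([[round(float(i),1),0,round(float(-j),1),0] for i,j in dd])
```

```text
0.8317714299591351 153.0220382555928 295.9662363793179 [ 4.46977337  0.83900866 -0.23682574] 0.5289278445264968
1.7876506002664119 223.19362974687763
[[-0.8, 0, 0.4, 0], [-2.0, 0, -0.4, 0], [-3.2, 0, -0.7, 0], [-4.4, 0, -0.8, 0], [-5.5, 0, -0.9, 0], [-6.6, 0, -0.8, 0], [-7.6, 0, -0.8, 0], [-8.6, 0, -0.5, 0], [-9.4, 0, -0.2, 0], [-10.1, 0, 0.3, 0], [-10.9, 0, 0.7, 0], [-11.4, 0, 1.4, 0], [-11.9, 0, 2.1, 0], [-12.2, 0, 2.8, 0], [-12.4, 0, 3.7, 0], [-12.6, 0, 4.5, 0], [-12.5, 0, 5.4, 0], [-12.3, 0, 6.2, 0], [-12.0, 0, 7.0, 0], [-11.7, 0, 7.8, 0], [-11.1, 0, 8.6, 0], [-10.5, 0, 9.2, 0], [-9.8, 0, 9.7, 0], [-9.1, 0, 10.1, 0], [-8.2, 0, 10.5, 0], [-7.4, 0, 10.6, 0], [-6.6, 0, 10.7, 0], [-5.8, 0, 10.6, 0], [-4.9, 0, 10.4, 0], [-4.2, 0, 10.0, 0], [-3.4, 0, 9.6, 0], [-2.8, 0, 9.0, 0], [-2.2, 0, 8.2, 0], [-1.7, 0, 7.5, 0], [-1.3, 0, 6.5, 0], [-1.0, 0, 5.5, 0], [-0.6, 0, 4.5, 0], [-0.4, 0, 3.2, 0], [-0.2, 0, 2.0, 0], [-0.1, 0, 0.7, 0]]
```

>>> send_rows(
  targets=[
    [-0.8,0,0.2,0],
    [-2,0,-0.3,0],
    [-3.2,0,-0.6,0],
    [-4.4,0,-0.8,0],
    [-5.5,0,-0.9,0],
    [-6.6,0,-0.8,0],
    [-7.6,0,-0.8,0],
    [-8.6,0,-0.5,0],
    [-9.4,0,-0.2,0],
    [-10.1,0,0.3,0],
  ],
)

```text
t: 19.82
tool_pos: [0.5477, 0.2073, 0.2814]
ee_rot: [-2.323, -2.115, -0.002]
contact_force: [5.6, 3.6, -2.4]
opening: 0.529
grasp_force: 25.0
```

>>> send_rows(
  targets=[
    [-10.9,0,0.7,0],
    [-11.4,0,1.4,0],
    [-11.9,0,2.1,0],
    [-12.2,0,2.8,0],
    [-12.4,0,3.7,0],
    [-12.6,0,4.5,0],
    [-12.5,0,5.4,0],
    [-12.3,0,6.2,0],
    [-12,0,7,0],
    [-11.7,0,7.8,0],
  ],
)

```text
t: 21.08
tool_pos: [0.5365, 0.0867, 0.2399]
ee_rot: [2.323, 2.113, 0.001]
contact_force: [6.7, -2.4, 4.3]
opening: 0.529
grasp_force: 25.0
```

>>> send_rows(
  targets=[
    [-11.1,0,8.6,0],
    [-10.5,0,9.2,0],
    [-9.8,0,9.7,0],
    [-9.1,0,10.1,0],
    [-8.2,0,10.5,0],
    [-7.4,0,10.6,0],
    [-6.6,0,10.7,0],
    [-5.8,0,10.6,0],
    [-4.9,0,10.4,0],
    [-4.2,0,10,0],
  ],
)

```text
t: 22.32
tool_pos: [0.5292, 0.0091, 0.1392]
ee_rot: [2.323, 2.113, -0.0]
contact_force: [6.9, -7.4, 1.9]
opening: 0.533
grasp_force: 25.0
```

>>> send_rows(
  targets=[
    [-3.4,0,9.6,0],
    [-2.8,0,9,0],
    [-2.2,0,8.2,0],
    [-1.7,0,7.5,0],
    [-1.3,0,6.5,0],
    [-1,0,5.5,0],
    [-0.6,0,4.5,0],
    [-0.4,0,3.2,0],
    [-0.2,0,2,0],
    [-0.1,0,0.7,0],
    [0,0,0,0],
  ],
)

```text
t: 23.7
tool_pos: [0.5279, -0.0045, 0.0826]
ee_rot: [2.322, 2.113, -0.0]
contact_force: [7.6, -8.9, -1.6]
opening: 0.532
grasp_force: 25.0
```

Run:
```python
from h import *
o=manip.get_obs();O=np.array([.538,.1128]);ang=np.radians(-5.37);X=np.array([np.cos(ang),np.sin(ang)]);Y=np.array([-X[1],X[0]])
l=(o["tool_pos"][:2]-O)*1000;y,z=Y@l,o["tool_pos"][2]*1000+19
print(X@l,y,z,o["contact_force"],np.arctan2(z-78,105-y)-.0764,np.hypot(z-78,y-105))
```

```text
0.9636860449423197 -117.68524924694597 101.63064839012812 [ 7.55032205 -8.90303511 -1.61417046] 0.029321160985169153 223.9355437966745
```

>>> send_rows(
  targets=[
    [0.4,0,1,0],
    [0,0,1,0],
    [0,0,1,0],
    [0,0,1,0],
    [0,0,0.7,0],
    [0,0,0.3,0],
    [0,0,0,0],
  ],
)

```text
t: 24.58
tool_pos: [0.528, -0.0045, 0.0777]
ee_rot: [2.322, 2.112, -0.001]
contact_force: [6.4, -12.6, 0.4]
opening: 0.532
grasp_force: 25.0
```

>>> send_rows(
  targets=[
    [0,0,0.5,0],
    [0,0,0.5,0],
    [0,0,0,0],
  ],
)

```text
t: 24.95
tool_pos: [0.5279, -0.0045, 0.0767]
ee_rot: [2.322, 2.112, -0.001]
contact_force: [7.0, -12.9, -0.4]
opening: 0.529
grasp_force: 25.0
```

>>> send_rows(
  targets=[
    [-0.6,0,0.4,0],
    [0,0,0.4,0],
    [0,0,0,0],
  ],
)

```text
t: 25.32
tool_pos: [0.5279, -0.0046, 0.0759]
ee_rot: [2.322, 2.113, -0.0]
contact_force: [7.2, -8.2, -0.5]
opening: 0.534
grasp_force: 25.0
```

>>> send_rows(
  targets=[
    [0,0,0.4,0],
    [0,0,0.4,0],
    [0,0,0,0],
  ],
)

```text
t: 25.7
tool_pos: [0.5279, -0.0047, 0.0751]
ee_rot: [2.322, 2.113, -0.0]
contact_force: [7.1, -9.3, -0.6]
opening: 0.528
grasp_force: 25.0
```

>>> send_rows(
  targets=[
    [0,0,0.4,0],
    [0,0,0.4,0],
    [0,0,0,0],
  ],
)

```text
t: 26.08
tool_pos: [0.5279, -0.0047, 0.0743]
ee_rot: [2.322, 2.113, -0.0]
contact_force: [7.7, -9.4, -0.4]
opening: 0.533
grasp_force: 25.0
```

>>> send_rows(
  targets=[
    [0,0,0.4,0],
    [0,0,0.4,0],
    [0,0,0,0],
  ],
)

```text
t: 26.45
tool_pos: [0.5279, -0.0048, 0.0735]
ee_rot: [2.322, 2.113, -0.001]
contact_force: [7.0, -10.2, -0.6]
opening: 0.531
grasp_force: 25.0
```

Run:
```python
from h import *
snap("side","d5");snap("scene","s5");snap("wrist","w5")
a=cv2.imread("pics/d5.png")[110:210,150:270];b=cv2.imread("pics/s5.png")[170:290,270:420]
cv2.imwrite("pics/c5.png",np.hstack([cv2.resize(a,(400,333),interpolation=2),cv2.resize(b,(400,333),interpolation=2)]))
O=np.array([.538,.1128]);ang=np.radians(-5.37);X=np.array([np.cos(ang),np.sin(ang)]);Y=np.array([-X[1],X[0]])
for f in("s5","d5","w5"):
    P,p=cloud(f);c=p.astype(int);z=P[...,2];L=np.dstack([(P[...,:2]-O)*1000@np.array([X,Y]).T,z*1000])
    q=L[(abs(L[...,0])<20)&(L[...,1]<-20)&(L[...,1]>-110)&(c[...,0]>100)&(c[...,1]<50)&(c[...,2]<60)]
    if len(q)>5:print(f,"red",len(q),np.percentile(q,[3,50,97],axis=0).round(1).tolist()); t=q[q[:,2]>100]; print(len(t), np.polyfit(t[:,1],t[:,2],1) if len(t)>10 else 0)
```

```text
s5 red 126 [[-7.2, -95.6, 109.6], [4.7, -73.5, 115.2], [10.5, -35.5, 117.3]]
126 [-8.02667061e-02  1.08612374e+02]
d5 red 12 [[-7.0, -99.3, 116.5], [2.8, -92.2, 119.0], [7.5, -85.1, 122.4]]
12 [-0.2428939  96.47003631]
w5 red 4817 [[-8.7, -92.3, 112.2], [0.8, -54.7, 115.5], [11.0, -31.1, 117.9]]
4816 [-5.50881988e-02  1.12230743e+02]
```

View pics/c5.png

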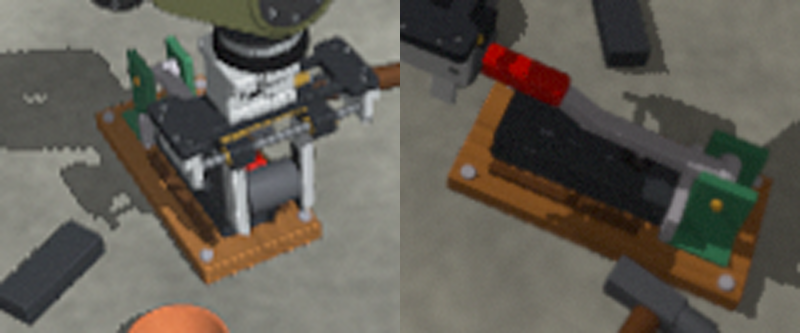

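The lever is still about 0.055 rad open: the side view (left panel) shows the weight sitting high between the fingers. I lower a bit further and measure whether the lever follows.

>>> send_rows(
  targets=[
    [-0.6,0,0.5,0],
    [0,0,0.7,0],
    [0,0,0.7,0],
    [0,0,0.7,0],
    [0,0,0.4,0],
    [0,0,0,0],
  ],
)

```text
t: 27.35
tool_pos: [0.5279, -0.005, 0.0705]
ee_rot: [2.323, 2.113, 0.0]
contact_force: [6.8, -7.6, -0.4]
opening: 0.529
grasp_force: 25.0
```

```bash
cat >> h.py <<'E'
O=np.array([.538,.1128]);ang=np.radians(-5.37);X=np.array([np.cos(ang),np.sin(ang)]);Y=np.array([-X[1],X[0]])
def loc(f):
    P,p=cloud(f);L=np.dstack([(P[...,:2]-O)*1000@np.array([X,Y]).T,P[...,2]*1000]);return L,p.astype(int)
def lever(f):
    L,c=loc(f)
    q=L[(abs(L[...,0])<8)&(L[...,1]<-35)&(L[...,1]>-85)&(c[...,0]>100)&(c[...,1]<50)&(c[...,2]<60)&(L[...,2]>100)]
    k=np.polyfit(q[:,1],q[:,2],1);print(f,"red slope",k[0].round(4),"z at -65",np.polyval(k,-65).round(2))
    st=L[(abs(L[...,0])<24)&(L[...,1]<-40)&(L[...,1]>-74)&(abs(L[...,2]-54)<6)];print("stone top",len(st),np.median(st[:,2]) if len(st) else 0)
def st():
    o=manip.get_obs();l=(o["tool_pos"][:2]-O)*1000
    print("t",o["t"],"loc",(X@l).round(2),(Y@l).round(2),(o["tool_pos"][2]*1000).round(2),"F",np.round(o["contact_force"],1),"T",np.round(o["torque"],2),"g",o["grasp_force"],o["opening"])
E
python3 - <<'E'
from h import *
st();lever("w5");snap("wrist","w6");lever("w6")
L,c=loc("w6");q=L[(abs(L[...,0])<20)&(L[...,1]<-98)&(L[...,1]>-150)&(L[...,2]>95)&(L[...,2]<140)];print("wt",len(q),np.percentile(q,[2,50,98],axis=0).round(1).tolist() if len(q) else 0)
E
```

```text
t 27.35 loc 0.97 -118.27 70.46 F [ 6.8 -7.6 -0.4] T [-0.88 -1.04 -0.02] g 25.000905990600586 0.5291359673824665
w5 red slope -0.0552 z at -65 116.29
stone top 1250 54.835489642226165
w6 red slope -0.041 z at -65 113.97
stone top 1311 54.85389372773858
wt 4913 [[-19.3, -128.3, 111.6], [-0.2, -109.7, 121.8], [19.2, -98.3, 124.7]]
```

The lever follows exactly, with about 9 mm left at the weight. I continue gently.

>>> send_rows(
  targets=[
    [0,0,0.6,0],
    [0,0,0.8,0],
    [0,0,0.8,0],
    [0,0,0.8,0],
    [0,0,0.8,0],
    [0,0,0.8,0],
    [0,0,0.8,0],
    [0,0,0.6,0],
    [0,0,0.5,0],
    [0,0,0.5,0],
    [0,0,0,0],
  ],
)

```text
t: 28.78
tool_pos: [0.5279, -0.0053, 0.0635]
ee_rot: [2.322, 2.113, -0.0]
contact_force: [7.5, -9.9, -0.9]
opening: 0.534
grasp_force: 25.0
```

Run:
```python
from h import *
st();snap("wrist","w7");lever("w7")
```

```text
t 28.775 loc 0.98 -118.55 63.47 F [ 7.5 -9.9 -0.9] T [-1.19 -0.96 -0.04] g 25.00118762254715 0.5337678731013412
w7 red slope -0.0121 z at -65 108.63
stone top 1464 54.805457064427074
```

>>> send_rows(
  targets=[
    [-0.4,0,0.4,0],
    [0,0,0.4,0],
    [0,0,0.4,0],
    [0,0,0.4,0],
    [0,0,0,0],
  ],
)

```text
t: 29.45
tool_pos: [0.5279, -0.0054, 0.0619]
ee_rot: [2.323, 2.113, 0.0]
contact_force: [7.5, -7.7, -1.6]
opening: 0.531
grasp_force: 25.0
```

>>> send_rows(
  targets=[
    [0,0,0.4,0],
    [0,0,0.4,0],
    [0,0,0,0],
  ],
)

```text
t: 29.82
tool_pos: [0.5279, -0.0054, 0.0611]
ee_rot: [2.322, 2.113, 0.0]
contact_force: [7.4, -7.1, -1.7]
opening: 0.527
grasp_force: 25.0
```

>>> send_rows(
  targets=[
    [0,0,0.3,0],
    [0,0,0.3,0],
    [0,0,0,0],
  ],
)

```text
t: 30.2
tool_pos: [0.5279, -0.0054, 0.0607]
ee_rot: [2.322, 2.113, 0.0]
contact_force: [4.9, -6.4, 1.8]
opening: 0.53
grasp_force: 25.0
```

Run:
```python
from h import *
st();snap("wrist","w8");lever("w8")
```

```text
t 30.2 loc 0.99 -118.66 60.72 F [ 4.9 -6.4  1.8] T [-0.88 -0.7   0.01] g 25.001257359981537 0.5299044193875808
w8 red slope 0.0024 z at -65 106.49
stone top 1526 54.8065002659982
```

>>> send_rows(
  targets=[
    [0,0,0.3,0],
    [0,0,0,0],
  ],
)

```text
t: 30.5
tool_pos: [0.5279, -0.0054, 0.0606]
ee_rot: [2.322, 2.113, 0.0]
contact_force: [4.4, -6.6, 4.6]
opening: 0.53
grasp_force: 25.0
```

>>> send_rows(
  targets=[
    [0,0,0,0],
    [0,0,0,0],
    [0,0,0,0],
    [0,0,0,0],
    [0,0,0,0],
  ],
  claw=0.85,
)

```text
t: 31.12
tool_pos: [0.5275, -0.0043, 0.0601]
ee_rot: [-2.323, -2.115, 0.0]
contact_force: [1.0, 0.2, 0.0]
opening: 0.847
grasp_force: 0.0
```

Run:
```python
from h import *
st();snap("wrist","w9");lever("w9")
```

```text
t 31.125 loc 0.5 -117.52 60.1 F [1.  0.2 0. ] T [-0.11  0.06 -0.01] g 0.0 0.8468023305973917
w9 red slope 0.0028 z at -65 106.43
stone top 1551 54.84115665547351
```

Lever shut and resting. I rise, close the fingers, and go over the red grip.

>>> send_rows(
  targets=[
    [0,0,-10,0],
    [0,0,-25,0],
    [0,0,-35,0],
    [0,0,-20,0],
    [0,0,0,0],
    [0,0,0,0],
  ],
)

```text
t: 31.92
tool_pos: [0.5272, -0.0043, 0.1494]
ee_rot: [-2.323, -2.114, 0.001]
contact_force: [0.2, 0.0, -0.0]
opening: 0.848
grasp_force: 0.0
```

>>> send_rows(
  targets=[
    [15,0,0,0],
    [25,0,0,0],
    [12.5,0,0,0],
    [0,0,0,0],
    [0,0,15,0],
    [0,0,10,0],
    [0,0,5,0],
    [0,0,0,0],
    [0,0,0,0],
  ],
  claw=0,
)

```text
t: 33.05
tool_pos: [0.5327, 0.0479, 0.1204]
ee_rot: [2.323, 2.114, 0.001]
contact_force: [-0.4, -0.8, -0.1]
opening: 0.004
grasp_force: 0.0
```

Run:
```python
from h import *
st()
```

```text
t 33.05 loc 0.75 -65.14 120.43 F [-0.4 -0.8 -0.1] T [-0.05  0.03 -0.04] g 0.0 0.0036195656760271595
```

>>> send_rows(
  targets=[
    [0,0,6,0],
    [0,0,4,0],
    [0,0,2,0],
    [0,0,1,0],
    [0,0,0,0],
  ],
)

```text
t: 33.67
tool_pos: [0.5325, 0.048, 0.1072]
ee_rot: [2.323, 2.115, 0.0]
contact_force: [0.0, -0.8, 0.2]
opening: 0.005
grasp_force: 0.0
```

>>> send_rows(
  targets=[
    [0,0,0.6,0],
    [0,0,0.4,0],
    [0,0,0,0],
  ],
)

```text
t: 34.05
tool_pos: [0.5325, 0.048, 0.1062]
ee_rot: [2.323, 2.115, 0.0]
contact_force: [0.6, 0.1, -0.6]
opening: 0.006
grasp_force: 0.0
```

>>> send_rows(
  targets=[
    [0,0,0.5,0],
    [0,0,0.3,0],
    [0,0,0,0],
  ],
)

```text
t: 34.42
tool_pos: [0.5325, 0.0479, 0.1058]
ee_rot: [2.323, 2.114, 0.0]
contact_force: [-2.6, -0.6, 7.0]
opening: 0.003
grasp_force: 3.0
```

>>> send_rows(
  targets=[
    [0,0,0.5,0],
    [0,0,0.3,0],
    [0,0,0,0],
  ],
)

```text
t: 34.8
tool_pos: [0.5326, 0.0479, 0.1055]
ee_rot: [2.323, 2.114, 0.001]
contact_force: [-4.9, -1.9, 11.4]
opening: 0.006
grasp_force: 5.9
```

>>> send_rows(
  targets=[
    [0,0,0.8,0],
    [0,0,0.7,0],
    [0,0,0,0],
  ],
)

```text
t: 35.17
tool_pos: [0.5326, 0.0478, 0.1049]
ee_rot: [2.323, 2.114, 0.001]
contact_force: [-9.9, -1.8, 22.4]
opening: 0.004
grasp_force: 11.2
```

>>> send_rows(
  targets=[
    [0,0,1,0],
    [0,0,0,0],
  ],
)

```text
t: 35.42
tool_pos: [0.5327, 0.0478, 0.1046]
ee_rot: [2.322, 2.114, 0.001]
contact_force: [-13.8, -2.0, 29.5]
opening: 0.005
grasp_force: 14.8
```

>>> send_rows(
  targets=[
    [0,0,0,0],
    [0,0,0,0],
    [0,0,0,0],
  ],
)

```text
t: 35.8
tool_pos: [0.5327, 0.0478, 0.1046]
ee_rot: [2.322, 2.114, 0.001]
contact_force: [-14.3, -1.5, 29.9]
opening: 0.002
grasp_force: 14.8
```

Steady at 30 N. I hold a little longer, then ease off and retreat.

>>> send_rows(
  targets=[
    [0,0,0,0],
    [0,0,0,0],
    [0,0,0,0],
    [0,0,-1,0],
    [0,0,-1,0],
    [0,0,-1,0],
    [0,0,-1,0],
    [0,0,-4,0],
    [0,0,-15,0],
    [0,0,-30,0],
    [0,0,-40,0],
    [-30,0,-20,0],
    [-40,0,0,0],
    [-40,0,0,0],
    [-20,0,0,0],
    [0,0,0,0],
    [0,0,0,0],
  ],
)

```text
t: 37.92
tool_pos: [0.5204, -0.0809, 0.2155]
ee_rot: [2.323, 2.115, 0.001]
contact_force: [0.0, 0.6, 0.1]
opening: 0.005
grasp_force: 0.0
```

Run:
```python
from h import *
st();snap("wrist","w10");lever("w10");snap("scene","s10")
a=cv2.imread("pics/s10.png");cv2.imwrite("pics/c10.png",cv2.resize(a,(800,600)))
```

```text
t 37.925 loc 0.6 -194.45 215.53 F [0.  0.6 0.1] T [-0.09  0.05 -0.03] g 0.0 0.004505413334872532
w10 red slope 0.0051 z at -65 106.44
stone top 637 54.86643082671583
```

View pics/c10.png

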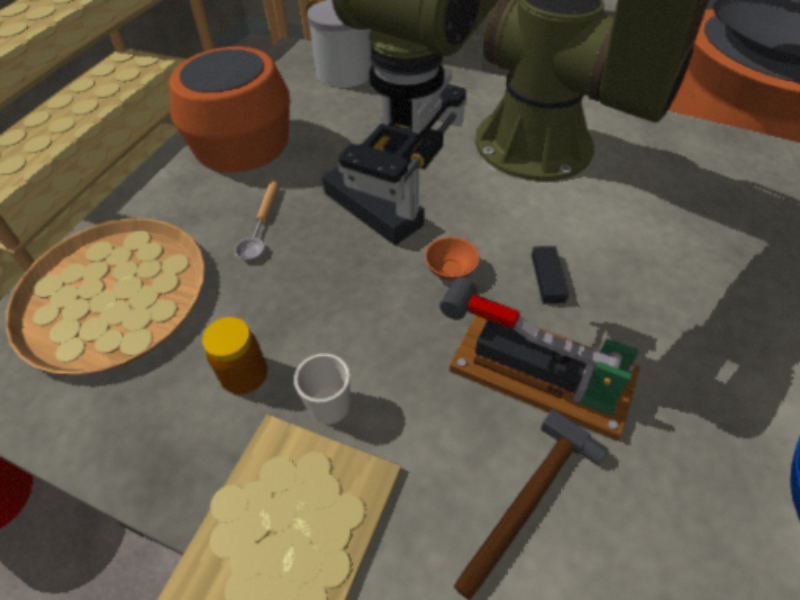

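The final view shows the lever shut on the stone (red grip at (493,312)), the other things where they were, and the arm clear. I check the stone's near end and hand in.

Run:
```python
from h import *
e={}
for f in("w9","w10","w3"):
    L,c=loc(f);m=(c.max(2)<90)&(abs(L[...,2]-54)<5)&(abs(L[...,0])<35)&(L[...,1]>-100)&(L[...,1]<-20);e[f]=np.percentile(L[m][:,1],1);print(f,m.sum(),e[f],np.percentile(L[m][:,0],[1,99]))
if abs(e["w10"]-e["w3"])<2: print(manip.sign_off())
```

```text
w9 3381 -73.06267335864993 [-26.29057733  29.00114279]
w10 1296 -74.37699910832023 [-25.77263918  28.05247176]
w3 2383 -72.49452535583148 [-25.20042657  27.75319538]
the job is handed in; nothing more can be done
None
```

The stone is on the clamp block against the end stop, and the lever was lowered onto it and pressed with about 30 N for over half a second. I let go with the lever resting shut and handed the job in at about 38 s; the last stone-end reading was 1–2 mm further from the stop than earlier ones, which I put down to camera noise.

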